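Set the parcel size gauge to the pin clip, taking up the screw's play

ROBOT

A 6-joint arm with a two-finger parallel gripper is mounted at the origin on the work surface. World frame = base frame: x ahead of the robot, y to its left, z up, the work surface at z = 0. Lengths are in m, angles in degrees, forces in N, time in s.
With the tool pointing down it reaches from about 0.35 to 0.875 m from the base axis. Payload 4.2 kg.
Tool frame: the origin (TCP) lies between the finger pads; the fingertips stand 17 mm ahead of it and the grasp point (between the pads) lies 2 mm behind it; z points along the fingers, y is the direction in which the jaws open and shut (so a half turn about z gives the same grasp; the last joint's range is limited). The gripper opens to 87 mm and grips with 3 to 60 N. Pads are 19 mm wide; open, the fingers measure 117 mm over their backs; the gripper's body (75 mm by 190 mm) begins 51 mm behind the grasp point.
Start: joints at [78.129, 22.042, 0.453, 0, -68.411, -14.817], TCP at [0.281, 0.558, 0.24] pointing down, gripper open.
Joint ranges: [-179.83, 179.83], [-69.29, 118.12], [-61.27, 80.66], [-181.25, 117.63], [-171.15, -9.14], [-177.46, 177.46]. Speed limits (degrees/s): [159.86, 159.86, 180, 180, 180, 180].

INTERFACE

Orientations are given as a 3x3 rotation matrix whose columns are the frame's x, y, z axes.
In Python, from station import r gives the robot as it stands.
- The arm moves only by the shell command python3 -m creep 'ROWS'. ROWS is JSON, a list of rows, each a list of 7 numbers: the opening, from 0 (shut) to 1 (fully open), then the shift along the tool's x, y, z scaled (see below), then the turn, a rotation vector about the tool's x, y, z scaled (see below). A call has 1 to 5 rows; each row is the pose to reach, as a shift and turn from the pose measured when the call began, along the tool's axes at that moment, turning the shorter way round; what a row does not reach only later rows make up. The controller multiplies each number of a shift by 300 mm and each number of a turn by 180 degrees. A row lasts 1/12 s, in which the tool goes at most 41.7 mm and 7.16 degrees, less where a joint would pass 70% of its speed; a pose out of reach is approached as far as the arm can. A call with a number of a shift or a turn outside -1 to 1 is refused whole. A call with a gripper value outside its range is refused whole. The fingers move at their own pace and stop on an object; the grip force is fixed at half the most. Time passes only in rows, so rows that repeat a pose let the fingers close. It gives the time, the measured TCP pose, the force and the opening at its end, in the units of the state.
- r.sense(): the state, without advancing time (a new reading comes with each control period).
- r.capture(name): name is "side" or "top" or "wrist"; returns the picture (400x640x3 uint8, blue, green, red); there is no depth.
- r.camera_model(name): a dict with "mtx" (3x3 intrinsics, pixels), "R" (3x3) and "t" (3): a world point X has camera coordinates R X + t; the wrist camera has in their place "mount" (4x4, takes a point from camera to tool coordinates, whose origin is the TCP and whose axes are the flange's). Camera axes: x right, y down, z forward; pixel columns grow to the right and rows downward; lengths in m; the calibration is good to about 2 mm. A picture is of the moment at which its call begins: read the wrist's pose just before it. camera_model takes no time and is no camera call.
- r.finish_job(): hands the job in, once; it reports no verdict.
Trained networks look in the newest picture that a camera, given by its name, has taken for a name from the list of things; names that differ only in an ending like _2 or _b are one class to them, and where a whole thing is asked for, a point or a joint stands for the part that bears it (a point fixed in the world has none). Each returns a list of dicts, best first, with "score" (0 to 1); they miss things now and then, are a little off and sometimes report something else, mostly with a low value. They report only what shows in the picture. A call takes as long as a camera call.
- r.recognise(camera, target): "rect" ([left, top, right, bottom] as shares, 0 to 1, of the picture: columns of its width, rows of its height, round what is visible of it).
- r.outline_of(camera, target): "pixels" (400x640 bool, what is visible of it) and "rect" ([left, top, right, bottom] as shares, 0 to 1, of the picture: columns of its width, rows of its height, round what is visible of it).
The state is a dict: "time_s": time; "joints": joint angles; "joint_velocities": joint speeds; "effort": joint torques, N m; "tcp_pos": TCP position; "ee_rot": TCP orientation; "wrist_force": force on the tool from outside, world axes, zero at the start; "moment": the same for the moment, N m; "gripper_width": opening from 0.0 (shut) to 1.0 (fully open).
Only numpy, scipy, OpenCV 4.12 (cv2) and the standard library are available. Lean on these libraries where they do the work, as an engineer would, in place of code of your own. Each camera call takes 0.05 s, during which the arm holds its last target.

TASK

Set the parcel size gauge on the counter to the tall pin clip, not to the low flat clip beside it: wind the crank so that the fence opens about 2 cm past the pin, then wind it back until the fence's pointer is level with the pin. Finish on that closing move, so that the play in the screw is taken up and parcels cannot push the fence away, and leave the crank where it then stands.

Things in the scene. Friction and masses are not known exactly. Their poses are not given: they have to be found in the camera images.
- crank_grip (a point): Centre of the crank's upright black handle: free-spinning peg, 17 mm diameter, 44 mm tall, spanning z 80-124 mm; the flat steel arm below it (20 mm wide) tops out at 78 mm. Own x axis points outward along the arm: the crank's vertical axis lies 50 mm away at -x. The crank is on a white gear housing (58 mm high) at the right-hand (-y) end of the gauge, a grey base plate 260 x 500 x 12 mm.
- fence_mark (a point): Tip (z 26 mm) of the small steel pointer, in the fence's mid-plane, on the far (+x) end of the gauge's sliding aluminium fence, a plate 150 mm long across the gauge, 14 mm thick, top at 79 mm. Turning the crank counter-clockwise seen from above (max 4 rad) opens the fence: draws it towards the crank, up to 125 mm. Clockwise closes it. 1 rad = 35 mm. Winding takes 2-8 N; the crank stays where it is left.
- pin_mark (a point): Tall pin clip on the rail along the gauge's far edge: steel pin 10 mm thick with a 20 mm ball (top at 82 mm) on a dark foot 28 x 12 mm. Point: pin's axis at the foot's top, z 26 mm, 17 mm beyond the pointer's path. Own y axis runs along the gauge away from the crank. It starts 28-76 mm on the crank's side of the pointer. Not meant: a low flat clip, 10 mm high, no pin, nearer or farther.
- play (a joint): Place (m) of the brass screw nut in its 14 mm of free play between two dark lugs of the fence, on the robot's side: +0.007 = nut bears on the fence in the closing direction (as wanted), -0.007 = in the opening direction, 0 = midway (start). The nut follows the crank; the fence moves only while the nut bears on it, so the crank idles 0.4 rad after each reversal, 0.2 rad at the first move.

How it is judged:
By the outcome, as a careful person would: the job done as asked, in the order asked, and still so for the second after the job is handed in, with the robot touching nothing.
It also fails if it takes over 35 s, if anything falls off the work surface, if the arm or the gripper's body presses on something with over 40 N, if the wrist force passes 120 N, or if a joint passes its speed limit or range.

## Working session

There is one attempt and no reset: what is moved stays moved. The work goes in short steps, Python scripts to look and compute and a shell command to move; the robot and the scene stay as the last step left them, time stands still between calls to the robot, and variables do not carry over. Pictures are saved under pics/ and viewed, and the job is handed in when it is done.

```bash
ls; mkdir -p pics
python3 - <<'E'
from station import r
import cv2,numpy as np
np.set_printoptions(precision=4,suppress=True)
print(r.sense())
for c in ("side","top"):
    im=r.capture(c); cv2.imwrite(f"pics/{c}0.png",im)
    for n in ("crank_grip","fence_mark","pin_mark","play"):
        print(c,n,[(round(d["score"],2),np.round(np.array(d["rect"])*[640,400,640,400],1)) for d in r.recognise(c,n)][:3])
    m=r.camera_model(c);print(m)
E
```

```text
pics
{'time_s': 0.0, 'joints': array([ 78.1289,  22.0889,   0.3796,  -0.0298, -68.4115, -14.8163]), 'joint_velocities': array([-0.1154,  0.0926,  0.0521, -0.0884, -0.1108,  0.0478]), 'effort': array([ -0.0005, -39.0662,  18.74  ,   4.2195,   0.0109,  -0.0002]), 'tcp_pos': array([0.2804, 0.5579, 0.2385]), 'ee_rot': array([[ 0.8934, -0.4493, -0.0009],
       [-0.4493, -0.8934, -0.002 ],
       [ 0.0001,  0.0022, -1.    ]]), 'wrist_force': array([ 0.1144, -0.9237,  0.5499]), 'moment': array([ 0.0394, -0.0088, -0.0484]), 'gripper_width': 1.0032365813560236}
side crank_grip [(0.82, array([351.6, 164.5, 391.8, 204.5]))]
side fence_mark [(0.81, array([225.5, 283.7, 345.5, 379.7]))]
side pin_mark [(0.62, array([234.1, 238.8, 252.1, 268.3]))]
side play []
{'mtx': array([[415.6926,   0.    , 327.9844],
       [  0.    , 415.6926, 201.0389],
       [  0.    ,   0.    ,   1.    ]]), 'R': array([[-0.9314, -0.3639,  0.0043],
       [-0.2789,  0.7061, -0.6509],
       [ 0.2338, -0.6074, -0.7592]]), 't': array([0.5499, 0.2162, 0.6775])}
top crank_grip [(0.72, array([338.9, 212.3, 372.4, 240.6]))]
top fence_mark [(0.65, array([192.3, 150.7, 230.9, 251.9]))]
top pin_mark [(0.7, array([253. , 136.3, 261.6, 152.1]))]
top play []
{'mtx': array([[491.3824,   0.    , 314.1225],
       [  0.    , 491.3824, 201.0175],
       [  0.    ,   0.    ,   1.    ]]), 'R': array([[ 0.0025, -0.9997,  0.0245],
       [-0.9919, -0.0056, -0.1267],
       [ 0.1268, -0.024 , -0.9916]]), 't': array([0.0206, 0.5817, 0.9944])}
```

Run:
```python
import cv2
a=cv2.imread("pics/top0.png");cv2.imwrite("pics/top0c.png",cv2.resize(a[110:290,150:420],None,fx=2.9,fy=2.9,interpolation=cv2.INTER_CUBIC))
```

```text
(no output)
```

View pics/side0.png

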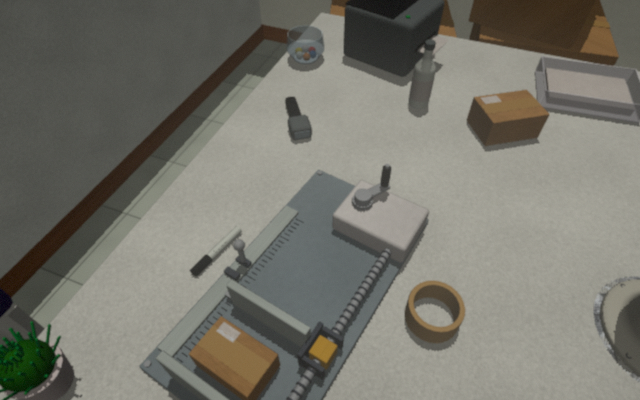

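View pics/top0.png

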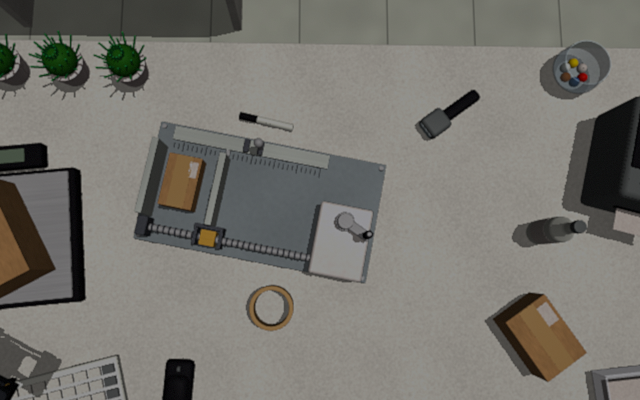

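View pics/top0c.png

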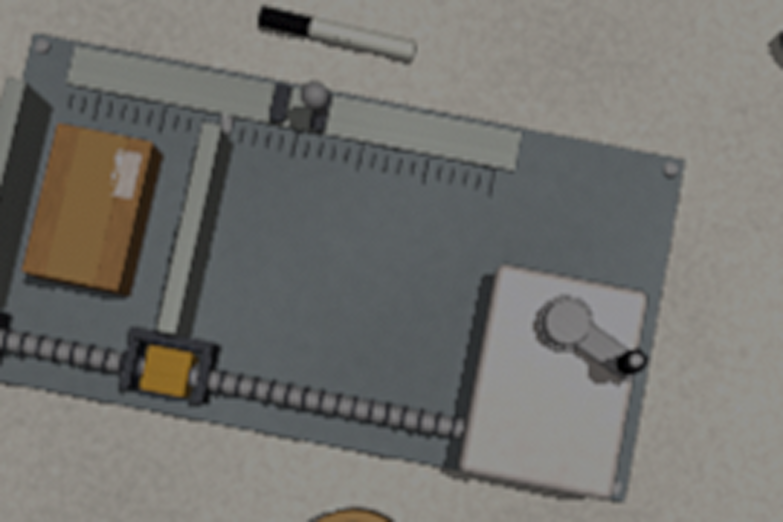

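```bash
cat > h.py <<'E'
from station import r
import cv2,numpy as np
np.set_printoptions(precision=4,suppress=True)
def cam(n,s=None):
    m=r.camera_model(n)
    if n!="wrist": return m["mtx"],m["R"],m["t"]
    s=s or r.sense(); T=np.eye(4);T[:3,:3]=s["ee_rot"];T[:3,3]=s["tcp_pos"]
    W=np.linalg.inv(T@np.array(m["mount"])); return m["mtx"],W[:3,:3],W[:3,3]
def atz(c,uv,z):
    K,R,t=c; o=-R.T@t; d=R.T@np.linalg.inv(K)@np.array([*uv,1.]); return o+d*(z-o[2])/d[2]
def proj(c,X):
    K,R,t=c; p=K@(R@np.array(X)+t); return p[:2]/p[2]
def tri(c1,p1,c2,p2):
    P=[c[0]@np.c_[c[1],c[2]] for c in (c1,c2)]
    X=cv2.triangulatePoints(P[0],P[1],np.array(p1,float),np.array(p2,float)).ravel(); return X[:3]/X[3]
E
python3 - <<'E'
from h import *
T=cam("top");S=cam("side")
c=lambda x,y:(x/2.9+150,y/2.9+110)
for n,p,z in [("corner TL",(35,36),.012),("TR",(684,158),.012),("BR",(623,500),.012),("railTL",(73,45),.02),("railTR",(521,130),.02),("pegtop",(632,360),.124),("hub",(567,322),.078),("ball",(316,95),.072),("foot",(304,118),.026),("ptr",(228,118),.026),("fence top far",(212,124),.079),("fence top near",(170,332),.079),("nut",(166,370),.05)]:
    print(n,atz(T,c(*p),z))
print("ball tri",tri(T,c(316,95),S,(238.5,245)))
print("peg top tri",tri(T,c(632,360),S,(386.5,167)))
a=cv2.imread("pics/side0.png");cv2.imwrite("pics/side0c.png",cv2.resize(a[150:330,180:440],None,fx=3,fy=3,interpolation=cv2.INTER_CUBIC))
E
```

```text
corner TL [0.7554 0.3539 0.012 ]
TR [ 0.6659 -0.1337  0.012 ]
BR [ 0.4122 -0.0851  0.012 ]
railTL [0.7465 0.3232 0.02  ]
railTR [ 0.6845 -0.0108  0.02  ]
pegtop [ 0.5073 -0.0778  0.124 ]
hub [ 0.5362 -0.0392  0.078 ]
ball [0.697  0.1373 0.072 ]
foot [0.691 0.15  0.026]
ptr [0.6905 0.2059 0.026 ]
fence top far [0.6738 0.2089 0.079 ]
fence top near [0.528  0.2338 0.079 ]
nut [0.5035 0.2413 0.05  ]
ball tri [0.6988 0.138  0.0674]
peg top tri [ 0.5077 -0.0777  0.1245]
```

View pics/side0c.png

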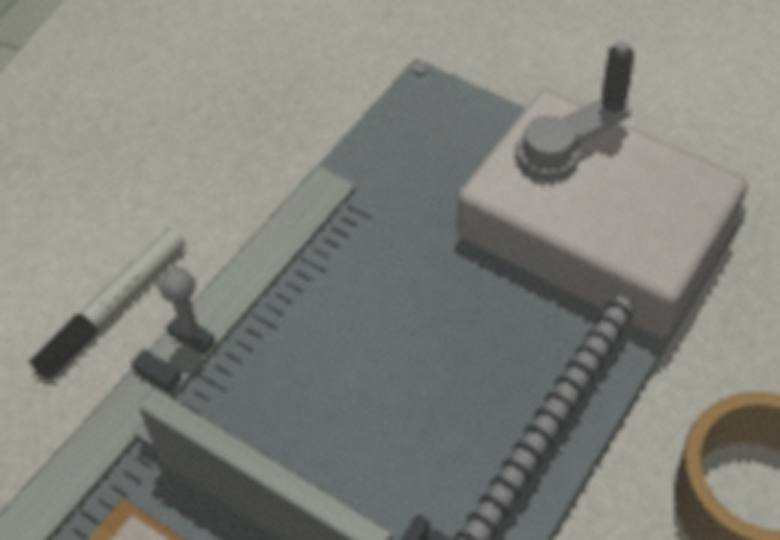

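```bash
cat >> h.py <<'E'
def go(*X):
    s=r.sense(); d=s["ee_rot"].T@(np.array(X)-s["tcp_pos"]); print("t",round(s["time_s"],2),"tcp",s["tcp_pos"],"F",s["wrist_force"],"w",round(s["gripper_width"],3),"mm",round(np.linalg.norm(d)*1e3,1),"shift/0.3:",d/.3)
    y=np.degrees(np.arctan2(s["ee_rot"][1,0],s["ee_rot"][0,0])); print("yaw",round(y,1),"tilt",s["ee_rot"][:,2])
E
python3 - <<'E'
from h import *
print(r.camera_model("wrist"))
go(.55,.18,.3); go(.5076,-.0778,.2)
E
```

```text
{'mtx': array([[303.0458,   0.    , 318.5245],
       [  0.    , 303.0458, 200.9397],
       [  0.    ,   0.    ,   1.    ]]), 'mount': array([[-0.0001, -0.9701, -0.2426,  0.0652],
       [ 1.    ,  0.0001, -0.0008, -0.001 ],
       [ 0.0008, -0.2426,  0.9701, -0.1438],
       [ 0.    ,  0.    ,  0.    ,  1.    ]])}
t 0.5 tcp [0.2807 0.5584 0.2395] F [ 0.0561 -0.0661  0.0061] w 0.999 mm 468.4 shift/0.3: [ 1.3686  0.7237 -0.2016]
yaw -26.7 tilt [-0.0001 -0.0001 -1.    ]
t 0.5 tcp [0.2807 0.5584 0.2395] F [ 0.0561 -0.0661  0.0061] w 0.999 mm 676.6 shift/0.3: [1.6283 1.5549 0.1318]
yaw -26.7 tilt [-0.0001 -0.0001 -1.    ]
```

```bash
python3 -m creep '[[1,0.6,0.32,0,0,0,0],[1,0.6,0.32,0,0,0,0],[1,0.6,0.32,0,0,0,0],[1,0.6,0.32,0,0,0,0],[1,0.6,0.32,0,0,0,0]]'
python3 - <<'E'
from h import *
go(.63,.19,.17)
E
```

```text
time_s: 0.92
tcp_pos: [0.3992, 0.3898, 0.2398]
ee_rot: [[0.894, -0.449, 0.0], [-0.449, -0.894, 0.0], [0.0, -0.0, -1.0]]
wrist_force: [0.6, 0.4, 0.0]
gripper_width: 1.001
t 0.92 tcp [0.3992 0.3898 0.2398] F [0.5529 0.4373 0.039 ] w 1.001 mm 313.2 shift/0.3: [0.9865 0.2496 0.2327]
yaw -26.7 tilt [ 0.0002  0.0001 -1.    ]
```

```bash
python3 -m creep '[[1,0.98,0.25,0.23,0,0,-0.09],[1,0.98,0.25,0.23,0,0,-0.09],[1,0.98,0.25,0.23,0,0,-0.09],[1,0.98,0.25,0.23,0,0,-0.09],[1,0.98,0.25,0.23,0,0,-0.09]]'
python3 - <<'E'
from h import *
go(.63,.19,.17)
E
```

```text
time_s: 1.33
tcp_pos: [0.5477, 0.261, 0.1952]
ee_rot: [[0.983, -0.181, 0.001], [-0.181, -0.983, 0.001], [0.001, -0.001, -1.0]]
wrist_force: [0.8, 0.9, 0.1]
gripper_width: 1.003
t 1.33 tcp [0.5477 0.261  0.1952] F [0.8005 0.8587 0.1277] w 1.003 mm 111.6 shift/0.3: [0.3126 0.1831 0.0842]
yaw -10.4 tilt [ 0.0008  0.0005 -1.    ]
```

```bash
python3 -m creep '[[1,0.31,0.18,0.08,0,0,0],[1,0.31,0.18,0.08,0,0,0],[1,0.31,0.18,0.08,0,0,0],[1,0.31,0.18,0.08,0,0,0]]'
python3 - <<'E'
from h import *
go(.63,.19,.17); s=r.sense()
im=r.capture("wrist"); cv2.imwrite("pics/w0.png",im); np.save("s0.npy",s,allow_pickle=True)
for n in ("fence_mark","pin_mark"):
    print(n,[(round(d["score"],2),np.round(np.array(d["rect"])*[640,400,640,400],1)) for d in r.recognise("wrist",n)][:3])
E
```

```text
time_s: 1.67
tcp_pos: [0.6319, 0.1868, 0.1687]
ee_rot: [[0.982, -0.187, -0.001], [-0.187, -0.982, -0.001], [-0.001, 0.002, -1.0]]
wrist_force: [0.2, 0.6, -0.9]
gripper_width: 1.002
t 1.67 tcp [0.6319 0.1868 0.1687] F [ 0.2156  0.6362 -0.8874] w 1.002 mm 4.0 shift/0.3: [-0.0083 -0.0093 -0.0044]
yaw -10.8 tilt [-0.0015 -0.0015 -1.    ]
fence_mark [(0.75, array([258.3, 133.9, 320.5, 308.4]))]
pin_mark [(0.71, array([351.8,  98.7, 379.2, 130.3]))]
```

View pics/w0.png

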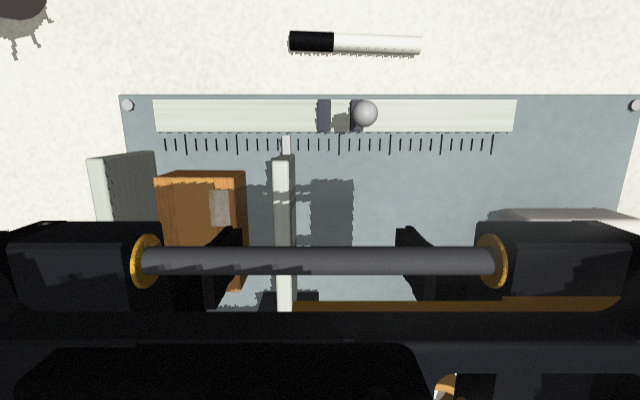

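Run:
```python
import cv2
a=cv2.imread("pics/w0.png");cv2.imwrite("pics/w0c.png",cv2.resize(a[90:165,265:395],None,fx=6,fy=6,interpolation=cv2.INTER_CUBIC))
```

```text
(no output)
```

View pics/w0c.png

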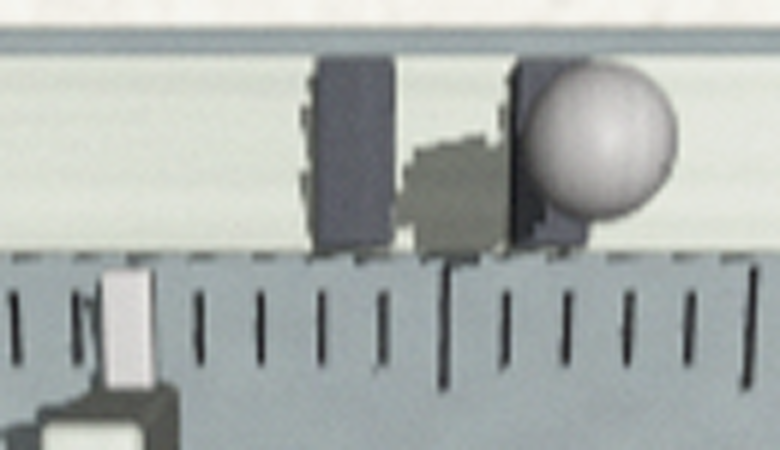

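Run:
```python
from h import *
s=np.load("s0.npy",allow_pickle=True).item(); C=cam("wrist",s)
u=lambda x,y:(265+x/6-.4,90+y/6-.4)
a=np.radians(-10.4)
# gauge angle from rail far edge line in wrist
p=[atz(C,q,.012) for q in ((122,95),(638,95))]; d=p[0]-p[1]; print("ang",np.degrees(np.arctan2(d[0],d[1])),np.linalg.norm(d))
d=d/np.linalg.norm(d)
gx=np.array([d[1],-d[0],0]); print(d,gx)
for n,q,z in [("ptr",u(128,268),.026),("foot",u(550,152),.026),("ball",u(602,140),.072),("tick",u(443,320),.012),("tick2",u(748,320),.012),("fencetopfar",u(93,425),.079)]:
    X=atz(C,q,z); print(n,X,"gx",X@gx,"gy",X@d)
```

```text
ang 10.797816527623665 0.485011925017642
[0.1873 0.9823 0.    ] [ 0.9823 -0.1873  0.    ]
ptr [0.694  0.2067 0.026 ] gx 0.6430282268343752 gy 0.33309204282069277
foot [0.6989 0.1402 0.026 ] gx 0.660208525719837 gy 0.2686573525918627
ball [0.6987 0.1392 0.072 ] gx 0.660269485547508 gy 0.2676399267831604
tick [0.6762 0.1597 0.012 ] gx 0.6343532017118415 gy 0.2835686066917055
tick2 [0.667 0.111 0.012] gx 0.6343479942810911 gy 0.23398094780406942
fencetopfar [0.6762 0.2096 0.079 ] gx 0.6249428736871279 gy 0.33255826738514144
```

Run:
```python
from h import *
go(.5,-.05,.18)
```

```text
t 1.82 tcp [0.6293 0.1909 0.171 ] F [-0.4485 -0.2898  0.2168] w 1.0 mm 273.5 shift/0.3: [-0.2776  0.868  -0.0304]
yaw -10.5 tilt [ 0.0003  0.0005 -1.    ]
```

```bash
python3 -m creep '[[1,-0.28,0.87,-0.03,0,0,0],[1,-0.28,0.87,-0.03,0,0,0],[1,-0.28,0.87,-0.03,0,0,0],[1,-0.28,0.87,-0.03,0,0,0],[1,-0.28,0.87,-0.03,0,0,0]]' | head -2
python3 - <<'E'
from h import *
go(.5,-.05,.18)
E
```

```text
time_s: 2.23
tcp_pos: [0.529, 0.0078, 0.1788]
t 2.23 tcp [0.529  0.0078 0.1788] F [ 0.367  -0.6786  0.8521] w 1.0 mm 64.7 shift/0.3: [-0.0606  0.2069 -0.0043]
yaw -10.3 tilt [ 0.002   0.0009 -1.    ]
```

```bash
python3 -m creep '[[1,-0.2,0.2,0,0,0,0],[1,-0.2,0.2,0,0,0,0],[1,-0.2,0.2,0,0,0,0],[1,-0.2,0.2,0,0,0,0]]' | head -2
python3 - <<'E'
from h import *
s=r.sense()
im=r.capture("wrist"); cv2.imwrite("pics/w1.png",im); np.save("s1.npy",s,allow_pickle=True); go(.5,-.05,.18)
for n in ("crank_grip",):
    print(n,[(round(d["score"],2),np.round(np.array(d["rect"])*[640,400,640,400],1)) for d in r.recognise("wrist",n)][:3])
E
```

```text
time_s: 2.57
tcp_pos: [0.4573, -0.0406, 0.1799]
t 2.62 tcp [ 0.4592 -0.0398  0.18  ] F [0.4076 0.1008 0.5401] w 0.998 mm 42.1 shift/0.3: [0.14   0.0093 0.0007]
yaw -10.2 tilt [ 0.0053  0.0016 -1.    ]
crank_grip [(0.73, array([280.9,  86.2, 377.4, 147.7]))]
```

View pics/w1.png

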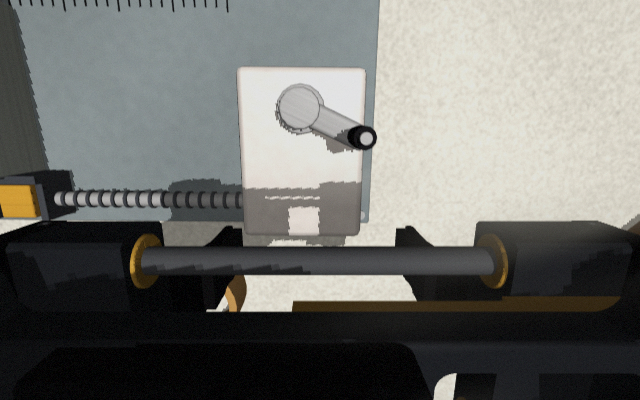

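Run:
```python
from h import *
s=np.load("s1.npy",allow_pickle=True).item(); C=cam("wrist",s)
a=atz(C,(367,138.5),.124);b=atz(C,(300,105),.078);print(a,b,np.linalg.norm((a-b)[:2]))
for z in (.078,.082,.085): b=atz(C,(300,105),z); d=(a-b)[:2]; print(z,b,np.linalg.norm(d),np.degrees(np.arctan2(d[1],d[0])))
print(proj(C,[.5076,-.0778,.124]))
go(*a[:2],.18)
```

```text
[ 0.5085 -0.0803  0.124 ] [ 0.54   -0.0394  0.078 ] 0.05162685495604822
0.078 [ 0.54   -0.0394  0.078 ] 0.05162685495604822 -127.62608354267488
0.082 [ 0.5397 -0.0396  0.082 ] 0.05128728446166346 -127.49209947577174
0.085 [ 0.5394 -0.0397  0.085 ] 0.051032792785438326 -127.39044170433037
[363.398 140.528]
t 2.67 tcp [ 0.4601 -0.0394  0.1799] F [0.0187 0.7318 0.263 ] w 0.999 mm 63.3 shift/0.3: [0.1827 0.1056 0.0002]
yaw -10.2 tilt [ 0.0053  0.0015 -1.    ]
```

```bash
python3 -m creep '[[1,0.182,0.103,0,0,0,0],[1,0.182,0.103,0,0,0,0],[1,0.182,0.103,0.25,0,0,0],[1,0.182,0.103,0.25,0,0,0],[1,0.182,0.103,0.25,0,0,0]]' | head -2
python3 - <<'E'
from h import *
go(.508,-.079,.104)
E
```

```text
time_s: 3.08
tcp_pos: [0.5093, -0.0784, 0.1009]
t 3.08 tcp [ 0.5093 -0.0784  0.1009] F [0.0674 1.2345 0.6997] w 1.002 mm 3.4 shift/0.3: [-0.004   0.0028 -0.0104]
yaw -10.1 tilt [ 0.0008  0.0011 -1.    ]
```

```bash
python3 -m creep '[[0,-0.004,0.003,-0.01,0,0,0],[0,-0.004,0.003,-0.01,0,0,0],[0,-0.004,0.003,-0.01,0,0,0],[0,-0.004,0.003,-0.01,0,0,0],[0,-0.004,0.003,-0.01,0,0,0]]'
python3 - <<'E'
from h import *
go(.508,-.079,.104)
E
```

```text
time_s: 3.5
tcp_pos: [0.5084, -0.0788, 0.1051]
ee_rot: [[0.984, -0.176, 0.003], [-0.176, -0.984, 0.001], [0.003, -0.002, -1.0]]
wrist_force: [0.4, -0.1, -0.2]
gripper_width: 0.704
t 3.5 tcp [ 0.5084 -0.0788  0.1051] F [ 0.3827 -0.1139 -0.2272] w 0.704 mm 1.2 shift/0.3: [-0.0013  0.0009  0.0038]
yaw -10.1 tilt [ 0.0029  0.0013 -1.    ]
```

```bash
for i in 1 2; do python3 -m creep '[[0,0,0,0,0,0,0],[0,0,0,0,0,0,0],[0,0,0,0,0,0,0],[0,0,0,0,0,0,0],[0,0,0,0,0,0,0]]'; done
python3 - <<'E'
from h import *
go(.508,-.079,.104)
E
```

```text
time_s: 3.92
tcp_pos: [0.5084, -0.0789, 0.1052]
ee_rot: [[0.984, -0.176, 0.003], [-0.176, -0.984, 0.001], [0.003, -0.002, -1.0]]
wrist_force: [-0.1, 0.4, -0.4]
gripper_width: 0.324
time_s: 4.33
tcp_pos: [0.5075, -0.0794, 0.1051]
ee_rot: [[0.984, -0.176, 0.001], [-0.176, -0.984, 0.001], [0.001, -0.001, -1.0]]
wrist_force: [-3.4, -4.7, 2.3]
gripper_width: 0.184
t 4.33 tcp [ 0.5075 -0.0794  0.1051] F [-3.3555 -4.7138  2.3227] w 0.184 mm 1.3 shift/0.3: [ 0.0013 -0.0017  0.0038]
yaw -10.1 tilt [ 0.0009  0.0006 -1.    ]
```

```bash
cat >> h.py <<'E'
CEN=np.array([.5380,-.0390]);RAD=.0503
def ang(): 
    d=r.sense()["tcp_pos"][:2]-CEN; return np.degrees(np.arctan2(d[1],d[0])),np.linalg.norm(d)
def arc(degs,z=.105):
    s=r.sense(); print("t",s["time_s"],"ang,r",ang(),"F",s["wrist_force"],"w",s["gripper_width"],"tcp",s["tcp_pos"])
    for a in degs:
        a=np.radians(a); X=np.array([*(CEN+RAD*np.array([np.cos(a),np.sin(a)])),z]); print(np.round(s["ee_rot"].T@(X-s["tcp_pos"])/.3,3))
E
python3 - <<'E'
from h import *
arc([-122,-117,-112,-107,-102])
E
```

```text
t 4.3333 ang,r (np.float64(-126.9886618342229), np.float64(0.05064021914499834)) F [-3.3555 -4.7138  2.3227] w 0.18379311834373566 tcp [ 0.5075 -0.0794  0.1051]
[0.014 0.005 0.   ]
[0.028 0.01  0.   ]
[0.042 0.013 0.   ]
[0.056 0.016 0.   ]
[0.071 0.017 0.   ]
```

```bash
python3 -m creep '[[0,0.014,0.005,0,0,0,0],[0,0.028,0.01,0,0,0,0],[0,0.042,0.013,0,0,0,0],[0,0.056,0.016,0,0,0,0],[0,0.071,0.017,0,0,0,0]]'
python3 - <<'E'
from h import *
arc([-97,-90,-83,-76,-69])
E
```

```text
time_s: 4.75
tcp_pos: [0.5267, -0.0885, 0.1051]
ee_rot: [[0.984, -0.177, -0.002], [-0.177, -0.984, 0.001], [-0.002, -0.0, -1.0]]
wrist_force: [-6.6, -0.2, 6.5]
gripper_width: 0.182
t 4.75 ang,r (np.float64(-102.8932034867164), np.float64(0.050733986416917363)) F [-6.5988 -0.2413  6.4611] w 0.1815822477798625 tcp [ 0.5267 -0.0885  0.1051]
[ 0.017 -0.002  0.   ]
[ 0.038 -0.004  0.   ]
[ 0.058 -0.009  0.   ]
[ 0.077 -0.016 -0.   ]
[ 0.095 -0.025 -0.   ]
```

```bash
python3 -m creep '[[0,0.017,-0.002,0,0,0,0],[0,0.038,-0.004,0,0,0,0],[0,0.058,-0.009,0,0,0,0],[0,0.077,-0.016,0,0,0,0],[0,0.095,-0.025,0,0,0,0]]'
python3 - <<'E'
from h import *
arc([-63,-56,-49,-42,-35])
E
```

```text
time_s: 5.17
tcp_pos: [0.5556, -0.0865, 0.105]
ee_rot: [[0.984, -0.177, -0.005], [-0.177, -0.984, 0.0], [-0.005, 0.0, -1.0]]
wrist_force: [-5.4, -0.7, 5.7]
gripper_width: 0.184
t 5.1667 ang,r (np.float64(-69.69523334928611), np.float64(0.05063796202352314)) F [-5.3626 -0.6926  5.6518] w 0.18392806861004055 tcp [ 0.5556 -0.0865  0.105 ]
[ 0.016 -0.012 -0.   ]
[ 0.031 -0.025 -0.   ]
[ 0.045 -0.04  -0.   ]
[ 0.057 -0.057 -0.   ]
[ 0.067 -0.075 -0.   ]
```

```bash
python3 -m creep '[[0,0.016,-0.012,0,0,0,0],[0,0.031,-0.025,0,0,0,0],[0,0.045,-0.04,0,0,0,0],[0,0.057,-0.057,0,0,0,0],[0,0.067,-0.075,0,0,0,0]]'
python3 - <<'E'
from h import *
arc([-29,-22,-15,-8,-1])
cv2.imwrite("pics/top1.png",cv2.resize(r.capture("top")[110:290,150:420],None,fx=2.9,fy=2.9,interpolation=cv2.INTER_CUBIC))
E
```

```text
time_s: 5.58
tcp_pos: [0.5789, -0.0685, 0.105]
ee_rot: [[0.984, -0.177, -0.008], [-0.178, -0.984, -0.0], [-0.008, 0.002, -1.0]]
wrist_force: [-6.7, -4.1, 6.2]
gripper_width: 0.183
t 5.5833 ang,r (np.float64(-35.77459974203665), np.float64(0.05038299820053653)) F [-6.7242 -4.1221  6.2202] w 0.18269734133033036 tcp [ 0.5789 -0.0685  0.105 ]
[ 0.007 -0.018  0.   ]
[ 0.013 -0.038 -0.   ]
[ 0.016 -0.058 -0.   ]
[ 0.016 -0.079 -0.   ]
[ 0.014 -0.099 -0.   ]
```

View pics/top1.png

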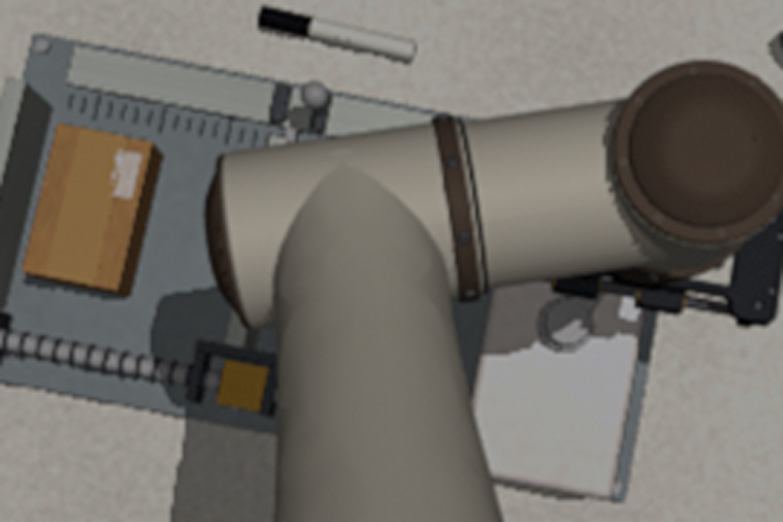

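```bash
python3 -m creep '[[0,0.007,-0.018,0,0,0,0],[0,0.013,-0.038,0,0,0,0],[0,0.016,-0.058,0,0,0,0],[0,0.016,-0.079,0,0,0,0],[0,0.014,-0.099,0,0,0,0]]'
python3 - <<'E'
from h import *
arc([5,12,18,22,24])
E
```

```text
time_s: 6.05
tcp_pos: [0.588, -0.04, 0.105]
ee_rot: [[0.984, -0.177, -0.011], [-0.177, -0.984, -0.002], [-0.01, 0.003, -1.0]]
wrist_force: [-6.3, -6.0, 5.6]
gripper_width: 0.182
t 6.05 ang,r (np.float64(-1.1319845144870433), np.float64(0.05003173114662574)) F [-6.3372 -5.9817  5.6133] w 0.18159855694549532 tcp [ 0.588 -0.04   0.105]
[-0.003 -0.018 -0.   ]
[-0.009 -0.037 -0.   ]
[-0.017 -0.053 -0.   ]
[-0.023 -0.063 -0.   ]
[-0.026 -0.068 -0.   ]
```

```bash
python3 -m creep '[[0,-0.003,-0.018,0,0,0,0],[0,-0.009,-0.037,0,0,0,0],[0,-0.017,-0.053,0,0,0,0],[0,-0.023,-0.063,0,0,0,0],[0,-0.026,-0.068,0,0,0,0]]'
python3 - <<'E'
from h import *
arc([24])
for c in("top","side"): cv2.imwrite(f"pics/{c}2.png",r.capture(c))
a=cv2.imread("pics/top2.png");cv2.imwrite("pics/top2c.png",cv2.resize(a[110:290,150:420],None,fx=2.9,fy=2.9,interpolation=cv2.INTER_CUBIC))
a=cv2.imread("pics/side2.png");cv2.imwrite("pics/side2c.png",cv2.resize(a[150:350,180:440],None,fx=3,fy=3,interpolation=cv2.INTER_CUBIC))
E
```

```text
time_s: 6.47
tcp_pos: [0.5838, -0.0196, 0.105]
ee_rot: [[0.984, -0.177, -0.012], [-0.177, -0.984, -0.003], [-0.011, 0.006, -1.0]]
wrist_force: [-2.4, -8.1, 3.9]
gripper_width: 0.186
t 6.4667 ang,r (np.float64(22.971576798782518), np.float64(0.04977725599975359)) F [-2.3882 -8.1102  3.9385] w 0.18600456635971324 tcp [ 0.5838 -0.0196  0.105 ]
[-0.    -0.003 -0.   ]
```

View pics/top2c.png

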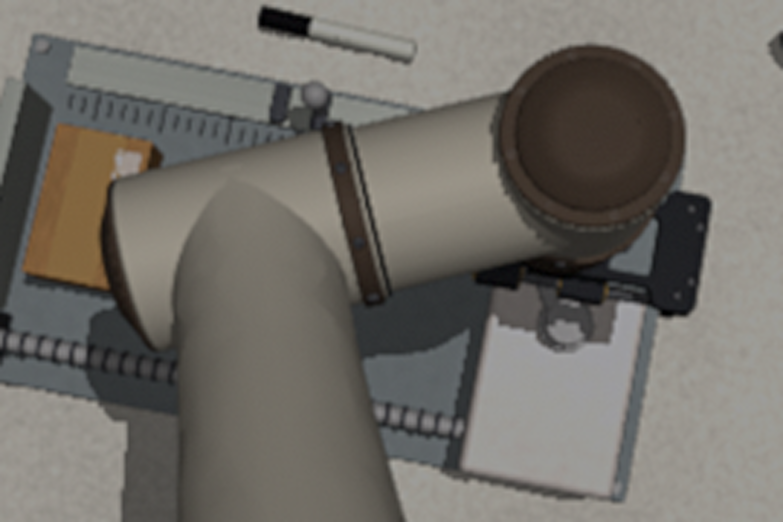

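View pics/side2c.png

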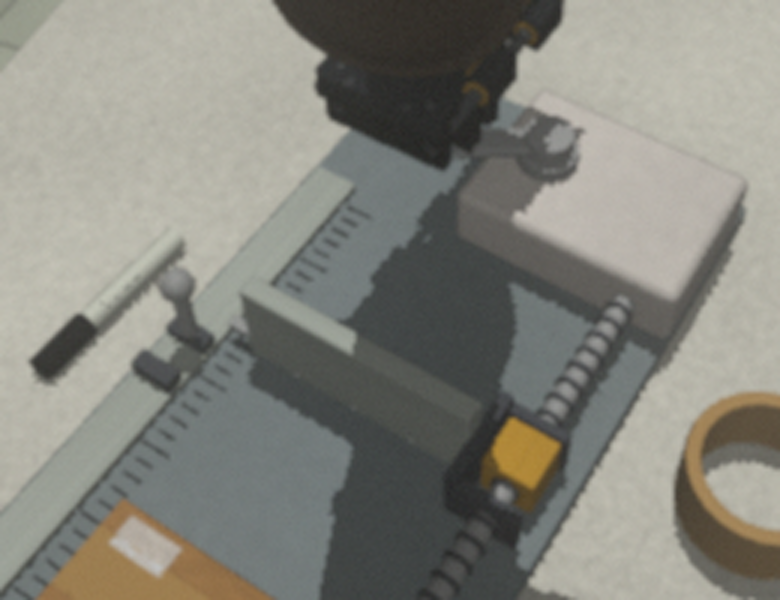

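Run:
```python
import cv2
a=cv2.imread("pics/side2.png");cv2.imwrite("pics/side2d.png",cv2.resize(a[220:300,210:310],None,fx=7.5,fy=7.5,interpolation=cv2.INTER_CUBIC))
```

```text
(no output)
```

View pics/side2d.png

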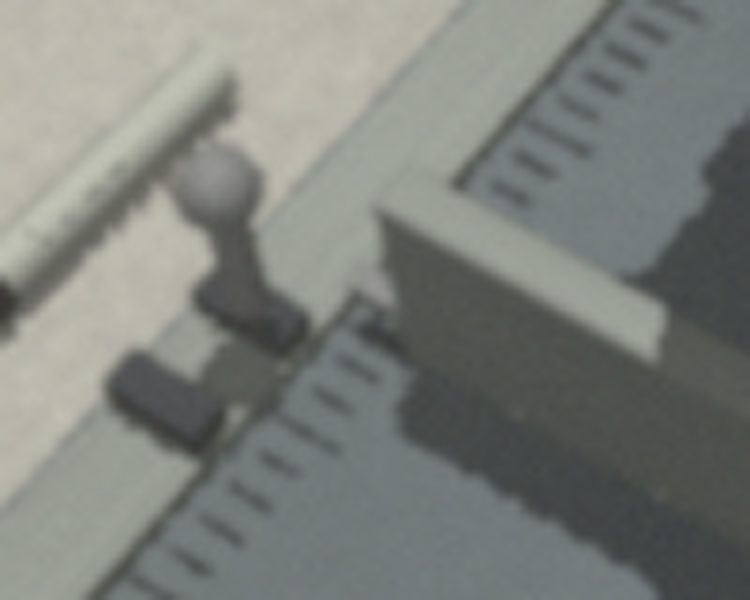

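Run:
```python
from h import *
S=cam("side"); gy=np.array([.184,.983,0]);gx=np.array([.983,-.184,0])
for p in ((370,272),(250,305),(165,390)):
    X=atz(S,(210+p[0]/7.5-.4,220+p[1]/7.5-.4),.026);print(X,X@gx,X@gy)
arc([17,10,3,-4,-11])
```

```text
[0.6748 0.1227 0.026 ] 0.6407382426797229 0.24475706248833837
[0.6968 0.1413 0.026 ] 0.6589674401052472 0.2670628282272584
[0.7038 0.1688 0.026 ] 0.6607909128926139 0.29540306451657794
t 6.5667 ang,r (np.float64(23.178367116848317), np.float64(0.049761121959652314)) F [-3.6699 -4.8477  4.155 ] w 0.1769564958124888 tcp [ 0.5837 -0.0194  0.105 ]
[ 0.011  0.015 -0.   ]
[ 0.019  0.033 -0.   ]
[ 0.025  0.053 -0.   ]
[0.028 0.073 0.   ]
[0.029 0.094 0.   ]
```

```bash
python3 - <<'E'
import numpy as np
P=np.array([(.5075,-.0794),(.5267,-.0885),(.5556,-.0865),(.5789,-.0685),(.588,-.04),(.5837,-.0194)])
A=np.c_[2*P,np.ones(6)];s=np.linalg.lstsq(A,(P**2).sum(1),rcond=None)[0];c=s[:2];print(c,np.sqrt(s[2]+c@c))
d=P-c;print(np.degrees(np.arctan2(d[:,1],d[:,0])))
E
python3 -m creep '[[0,0.011,0.015,0,0,0,0],[0,0.019,0.033,0,0,0,0],[0,0.025,0.053,0,0,0,0],[0,0.028,0.073,0,0,0,0],[0,0.029,0.094,0,0,0,0]]'
python3 - <<'E'
from h import *
arc([-16,-20,-24,-26,-26])
E
```

```text
[ 0.53795185 -0.03969794] 0.05004967839161854
[-127.48854181 -102.98328608  -69.33951174  -35.12173964   -0.34579779
   23.92632313]
time_s: 6.98
tcp_pos: [0.5875, -0.0473, 0.105]
ee_rot: [[0.984, -0.178, -0.012], [-0.178, -0.984, -0.0], [-0.012, 0.002, -1.0]]
wrist_force: [-5.7, 7.5, 4.6]
gripper_width: 0.183
t 6.9833 ang,r (np.float64(-9.503505274213637), np.float64(0.05015824268140598)) F [-5.7346  7.5192  4.5757] w 0.18265782776415038 tcp [ 0.5875 -0.0473  0.105 ]
[-0.     0.019 -0.   ]
[-0.002  0.031  0.   ]
[-0.004  0.042  0.   ]
[-0.006  0.048  0.   ]
[-0.006  0.048  0.   ]
```

```bash
sed -i 's/^CEN=.*/CEN=np.array([.53795,-.0397]);RAD=.05005/' h.py
python3 -m creep '[[0,0,0.019,0,0,0,0],[0,-0.002,0.031,0,0,0,0],[0,-0.004,0.042,0,0,0,0],[0,-0.006,0.048,0,0,0,0],[0,-0.006,0.048,0,0,0,0]]'
python3 - <<'E'
from h import *
arc([-28,-30,-31,-32,-32.5])
a=r.capture("side")
cv2.imwrite("pics/side3.png",cv2.resize(a[220:300,210:310],None,fx=7.5,fy=7.5,interpolation=cv2.INTER_CUBIC))
E
```

```text
time_s: 7.4
tcp_pos: [0.584, -0.0594, 0.105]
ee_rot: [[0.984, -0.178, -0.011], [-0.178, -0.984, 0.003], [-0.011, -0.001, -1.0]]
wrist_force: [-3.0, 4.8, 2.1]
gripper_width: 0.181
t 7.4 ang,r (np.float64(-23.194279145158372), np.float64(0.05007204169082939)) F [-3.0358  4.7816  2.0718] w 0.18062853639147153 tcp [ 0.584  -0.0594  0.105 ]
[-0.004  0.013  0.   ]
[-0.006  0.019  0.   ]
[-0.007  0.022  0.   ]
[-0.008  0.024  0.   ]
[-0.008  0.026  0.   ]
```

View pics/side3.png

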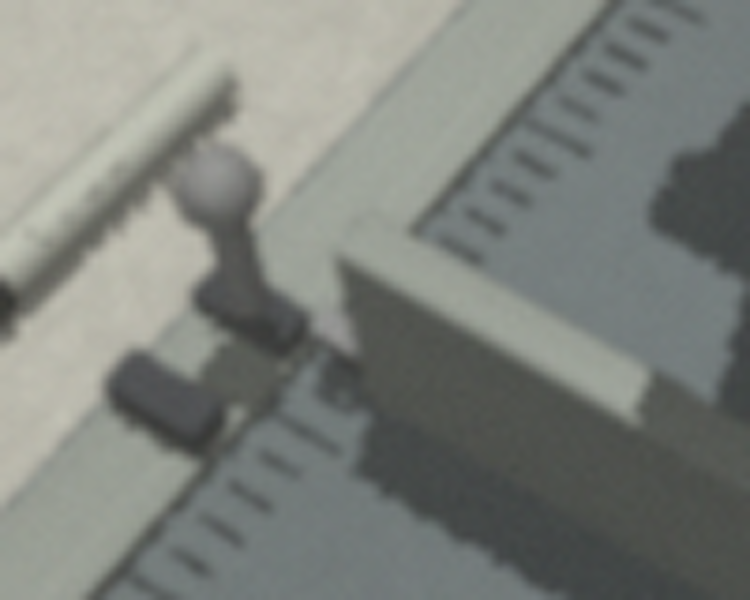

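```bash
python3 -m creep '[[0,-0.004,0.013,0,0,0,0],[0,-0.006,0.019,0,0,0,0],[0,-0.007,0.022,0,0,0,0],[0,-0.007,0.023,0,0,0,0],[0,-0.007,0.023,0,0,0,0]]'
python3 - <<'E'
from h import *
arc([-31,-31.5,-32,-32.5,-33])
S=cam("side")
a=r.capture("side")
cv2.imwrite("pics/side4.png",cv2.resize(a[220:300,210:310],None,fx=7.5,fy=7.5,interpolation=cv2.INTER_CUBIC))
a=r.capture("top")
cv2.imwrite("pics/top4.png",cv2.resize(a[120:190,210:310],None,fx=7.5,fy=7.5,interpolation=cv2.INTER_CUBIC))
E
```

```text
time_s: 7.87
tcp_pos: [0.582, -0.0636, 0.105]
ee_rot: [[0.984, -0.178, -0.008], [-0.178, -0.984, 0.006], [-0.009, -0.004, -1.0]]
wrist_force: [-2.0, 6.1, 1.9]
gripper_width: 0.184
t 7.8667 ang,r (np.float64(-28.489297545627092), np.float64(0.050111936119606626)) F [-1.9629  6.1312  1.8665] w 0.18376001961809388 tcp [ 0.582  -0.0636  0.105 ]
[-0.003  0.007  0.   ]
[-0.003  0.008  0.   ]
[-0.004  0.01   0.   ]
[-0.004  0.011  0.   ]
[-0.005  0.012  0.   ]
```

View pics/side4.png

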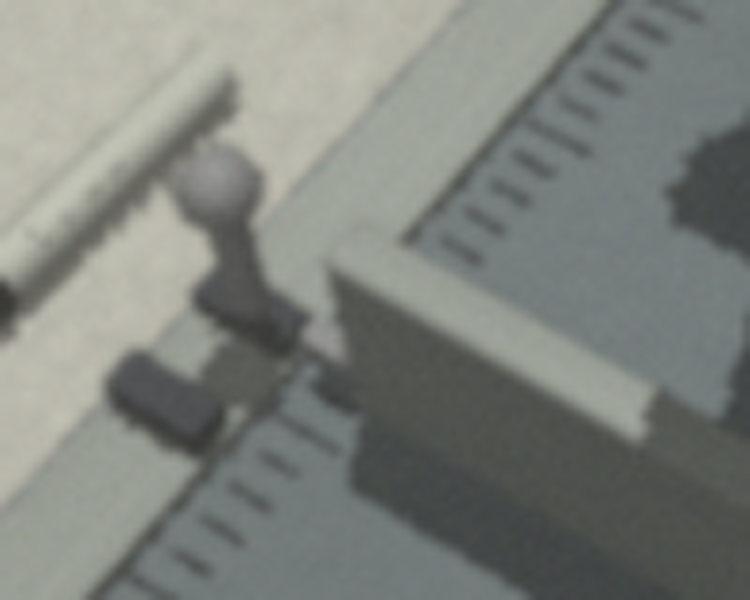

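View pics/top4.png

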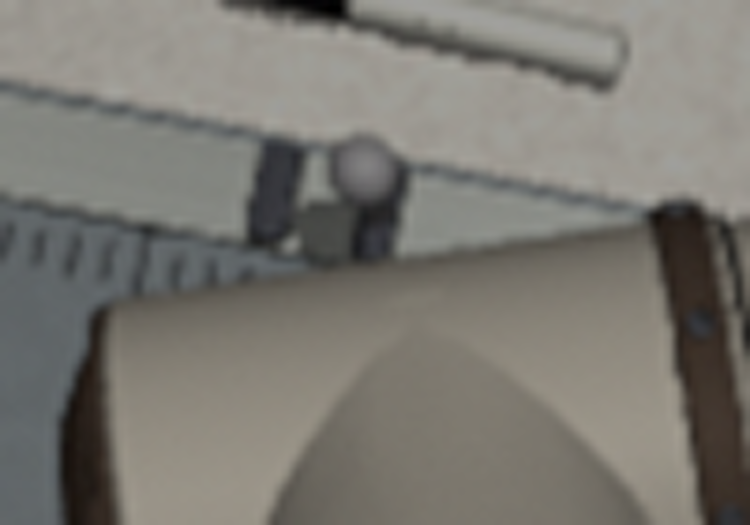

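```bash
python3 -m creep '[[0,-0.003,0.008,0,0,0,0],[0,-0.005,0.012,0,0,0,0],[0,-0.005,0.015,0,0,0,0],[0,-0.005,0.015,0,0,0,0]]'
python3 - <<'E'
from h import *
arc([-32,-32.5,-33])
E
```

```text
time_s: 8.3
tcp_pos: [0.5809, -0.0655, 0.105]
ee_rot: [[0.984, -0.177, -0.006], [-0.177, -0.984, 0.009], [-0.007, -0.007, -1.0]]
wrist_force: [-3.1, 7.4, 3.0]
gripper_width: 0.184
t 8.3 ang,r (np.float64(-30.98970670616357), np.float64(0.050114716845241936)) F [-3.1254  7.3656  2.9728] w 0.18399836770357267 tcp [ 0.5809 -0.0655  0.105 ]
[-0.001  0.003  0.   ]
[-0.002  0.004  0.   ]
[-0.002  0.005  0.   ]
```

```bash
python3 -m creep '[[1,0,0,0,0,0,0],[1,0,0,0,0,0,0],[1,0,0,0,0,0,0],[1,0,0,0,0,0,0],[1,0,0,0,0,0,0]]' 
python3 -m creep '[[1,0,0,0,0,0,0],[1,0,0,-0.1,0,0,0],[1,0,0,-0.22,0,0,0],[1,0,0,-0.22,0,0,0]]'
python3 - <<'E'
from h import *
go(.63,.14,.17)
E
```

```text
time_s: 8.72
tcp_pos: [0.5813, -0.0657, 0.1049]
ee_rot: [[0.984, -0.178, -0.005], [-0.178, -0.984, 0.009], [-0.007, -0.008, -1.0]]
wrist_force: [1.0, -0.5, -0.4]
gripper_width: 0.476
time_s: 9.05
tcp_pos: [0.5861, -0.0666, 0.1781]
ee_rot: [[0.984, -0.176, 0.009], [-0.176, -0.984, 0.008], [0.007, -0.009, -1.0]]
wrist_force: [0.5, -0.5, 1.0]
gripper_width: 0.78
t 9.05 tcp [ 0.5861 -0.0666  0.1781] F [ 0.5142 -0.5451  1.0442] w 0.78 mm 211.4 shift/0.3: [ 0.0225 -0.7034  0.0336]
yaw -10.1 tilt [ 0.0086  0.0078 -0.9999]
```

```bash
python3 -m creep '[[1,0.02,-0.7,0.03,0,0,0],[1,0.02,-0.7,0.03,0,0,0],[1,0.02,-0.7,0.03,0,0,0],[1,0.02,-0.7,0.03,0,0,0],[1,0.02,-0.7,0.03,0,0,0]]' >/dev/null
python3 -m creep '[[1,0,-0.1,0,0,0,0],[1,0,-0.1,0,0,0,0],[1,0,-0.1,0,0,0,0]]'
python3 - <<'E'
from h import *
r.capture("top")
s=r.sense(); im=r.capture("wrist"); np.save("s5.npy",s,allow_pickle=True)
cv2.imwrite("pics/w5.png",im)
cv2.imwrite("pics/w5c.png",cv2.resize(im[85:170,265:395],None,fx=6,fy=6,interpolation=cv2.INTER_CUBIC))
go(.63,.14,.17)
for n in ("fence_mark","pin_mark"):
    print(n,[(round(d["score"],2),np.round(np.array(d["rect"])*[640,400,640,400],1)) for d in r.recognise("wrist",n)][:3])
E
```

```text
time_s: 9.72
tcp_pos: [0.6343, 0.1698, 0.1711]
ee_rot: [[0.985, -0.174, 0.01], [-0.174, -0.985, 0.008], [0.008, -0.01, -1.0]]
wrist_force: [-0.2, -0.5, 0.1]
gripper_width: 1.001
t 9.82 tcp [0.6339 0.1675 0.1714] F [ 0.7734  0.1924 -0.221 ] w 1.0 mm 27.8 shift/0.3: [0.0032 0.0925 0.0037]
yaw -10.2 tilt [ 0.0092  0.0079 -0.9999]
fence_mark [(0.66, array([306. , 145.1, 365.5, 300.8]))]
pin_mark [(0.89, array([332. , 108.1, 356.3, 136.4]))]
```

View pics/w5.png

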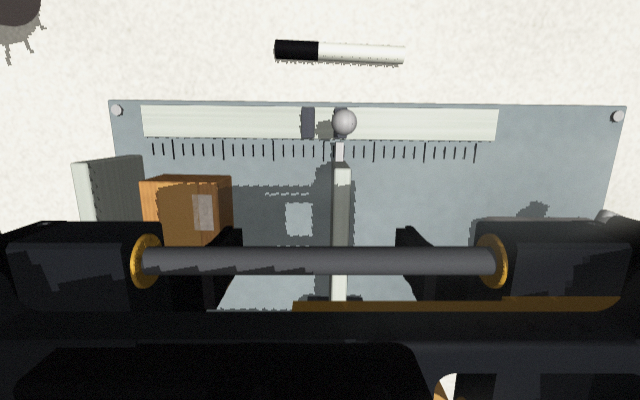

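View pics/w5c.png

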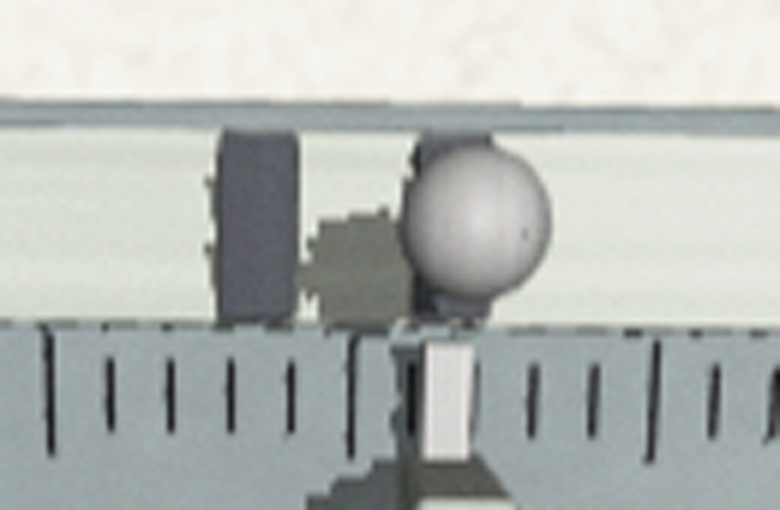

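Run:
```python
from h import *
s=np.load("s5.npy",allow_pickle=True).item(); C=cam("wrist",s)
u=lambda x,y:(265+x/6-.4,85+y/6-.4)
# rail edge direction at z~.02 and plate far edge
p=[atz(C,q,.012) for q in ((110,100),(628,106))]; d=p[0]-p[1]; print("ang",np.degrees(np.arctan2(d[0],d[1])))
for p,q in (((48,325),(49,455)),((351,335),(351,458)),((657,342),(650,462))):
    a=atz(C,u(*p),.012);b=atz(C,u(*q),.012);e=a-b; print("tick ang",np.degrees(np.arctan2(-e[1],e[0])))
for ang in (10.5,10.8):
    g=np.radians(ang); d=np.array([np.sin(g),np.cos(g),0]); gx=np.array([d[1],-d[0],0])
    for n,q,z in [("ptr",u(450,342),.026),("foot",u(452.5,228),.026),("ball",u(477,222),.072),("clip",u(258.5,228),.022)]:
        X=atz(C,q,z); print(n,X,"gx",X@gx,"gy",X@d)
```

```text
ang 10.797628129983565
tick ang 11.711209991070742
tick ang 9.915270602420593
tick ang 11.050226736958829
ptr [0.6819 0.1425 0.026 ] gx 0.6445356034564849 gy 0.26441686406246134
foot [0.6989 0.1394 0.026 ] gx 0.6617873554107266 gy 0.26442857070896303
ball [0.6988 0.1389 0.072 ] gx 0.6618166944171423 gy 0.26394920938263755
clip [0.7042 0.169  0.022 ] gx 0.6616551523477924 gy 0.2945075294823096
ptr [0.6819 0.1425 0.026 ] gx 0.6431422911852596 gy 0.26778800460927293
foot [0.6989 0.1394 0.026 ] gx 0.6603937453611765 gy 0.26789004064456384
ball [0.6988 0.1389 0.072 ] gx 0.6604255938839871 gy 0.26741083950718125
clip [0.7042 0.169  0.022 ] gx 0.6601040517702252 gy 0.29796789489252995
```

Run:
```python
from h import *
a=r.capture("side"); cv2.imwrite("pics/side6.png",cv2.resize(a[150:350,180:440],None,fx=3,fy=3,interpolation=cv2.INTER_CUBIC)); print(r.sense()["wrist_force"])
```

```text
[ 0.3437 -0.2943 -0.4288]
```

View pics/side6.png

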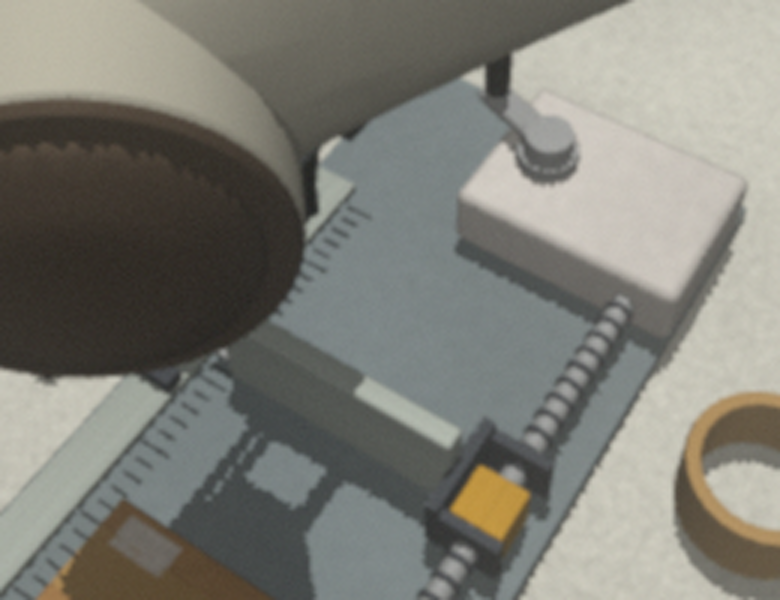

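The crank grip at crop (497,75) is free of the gripper. The brass nut at (490,503) now sits against the far lug, with its gap on the crank side, so the play is taken up in the closing direction. The robot touches nothing, so I'm handing the job in.

Run:
```python
from station import r
print(r.finish_job())
```

```text
the job is handed in; nothing more can be done
None
```

I set the gauge to the tall pin clip and handed the job in at about 10 s of the 35 s allowed. I gripped the crank's handle and wound it about 151° counter-clockwise. That carried the fence about 20–22 mm past the pin. I then wound it clockwise about 55°, released the handle and moved the arm clear, leaving the crank where it stood.

**Pointer:** the last wrist picture puts it level with the tall pin to within about 0.5 mm. It lies about 30 mm away from the low clip.

**Play:** the last side picture shows the brass nut against the closing-side lug, so the play is taken up.

**Forces:** the readings between moves stayed at about 10 N or less, and nothing was touching the robot at hand-in.

**Checks that disagreed:**
- The overshoot came out as 22 mm in the side picture and 20 mm from the crank angle.
- By the crank angle the pointer should have been about 0.7 mm short of the pin, but the wrist picture showed it level. I relied on the picture and made no further adjustment.
- Small closing moves lagged behind the command, so I made one extra closing step before releasing.

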